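# Book in and restock the tube puzzles

## Robot

A 6-joint arm with a two-finger parallel gripper is mounted at the origin on the work surface. World frame = base frame: x ahead of the robot, y to its left, z up, the work surface at z = 0. Lengths are in mm, angles in rad, forces in N, time in s.
With the tool pointing down it reaches from about 250 to 775 mm from the base axis. Payload 4 kg.
Tool frame: the origin (TCP) lies midway between the tips of the shut fingers; the grasp point (between the pads) lies 19 mm behind it; z points along the fingers, y is the direction in which the jaws open and shut (so a half turn about z gives the same grasp; the last joint's range is limited). The gripper opens to 94 mm and grips with 3 to 60 N. Pads are 16 mm wide; open, the fingers measure 119 mm over their backs; the gripper's body (75 mm by 177 mm) begins 78 mm behind the grasp point.
Start: joints at [1.015, 0.087, 1.371, -0, 1.684, -0.103], TCP at [240.629, 494.589, 205.506] pointing down, gripper open.
Joint ranges: [-3.1, 3.1], [-0.76, 2.03], [0.27, 2.55], [-1.08, 4.22], [0.17, 2.65], [-2.57, 2.57]. Speed limits (rad/s): [2.79, 2.79, 3.14, 3.14, 3.14, 3.14].

## Interface

Orientations are given as a unit quaternion [x, y, z, w].
In Python, from rig import env, imaging, spotter gives the robot as it stands. Calls block until the motion is done:
- env.reach(position, orientation): joint-space move of the TCP to a pose.
- env.movel(position, feed=150, rot=None, guard=None): straight line of the TCP; rot=None keeps the orientation; feed is the mean speed in mm/s. With guard (N) it stops when the force on the tool has changed by that much, and returns True; else False.
- env.goto_joints(angles): joint-space move.
- env.move_gripper(opening): finger opening in mm; the grip force is fixed at half the most; returns when the fingers have stopped.
- env.sleep(seconds).
- env.solve_ik(position, orientation): joint angles nearest the present ones, or None.
- env.observe(): the state.
- imaging.grab_frame(name): name is "side" or "top" or "wrist"; returns a dict with "image" (420x560x3 uint8, red, green, blue), "intrinsics" (3x3 intrinsics, pixels), "camera_from_world" (4x4, takes a point from world to camera coordinates). Camera axes: x right, y up, looking along -z (the intrinsics and any distortion apply to the point x, -y, -z); pixel columns grow to the right and rows downward; lengths in mm; the calibration is good to about 2 mm. A picture is of the moment at which its call begins. There is no depth.
A pose or a line that the arm cannot do raises env.IKError and nothing moves.
- env.finish_job(): hands the job in, once; it reports no verdict.
Trained networks look in a picture, given as the dict that the camera call returned (one of the last four; its "shot" number tells which), for a name from the list of things; names that differ only in an ending like _2 or _b are one class to them, and where a whole thing is asked for, a point or a joint stands for the part that bears it (a point fixed in the world has none). Each returns a list of dicts, best first, with "p" (0 to 1); they miss things now and then, are a little off and sometimes report something else, mostly with a low value. They report only what shows in the picture. A call takes as long as a camera call.
- spotter.trace(label, picture): "pixels" (420x560 bool, what is visible of it) and "location" ([column, row] in pixels, amid what is visible of it).
- spotter.tip_of(label, picture): "location" ([column, row] in pixels: a listed point, or the origin of a listed thing).
The state is a dict: "t": time; "joint_pos": joint angles; "joint_vel": joint speeds; "tau": joint torques, N m; "tool_pos": TCP position; "tool_rot": TCP orientation; "ft_force": force on the tool from outside, world axes, zero at the start; "wrist_torque": the same for the moment, N m; "grip_width": finger opening in mm.
Only numpy, scipy, OpenCV 4.12 (cv2) and the standard library are available. Lean on these libraries where they do the work, as an engineer would, in place of code of your own. Each camera call takes 0.05 s, during which the arm holds its last target.

## Task

A delivery of tube puzzles has come in. First book it in: take the hand scanner out of its cradle, aim it from about ten centimetres at the middle of the barcode on the delivery note, hold it steady there for a good second, and lay it back home in its cradle. Then stand every new tube from the carton in the blue counter stand, white cap up, one to a pocket and fully down, leaving the tube already in the stand in place and not knocking the other things on the counter about.

Things in the scene. Friction and masses are not known exactly. Their poses are not given: they have to be found in the camera images.
- stand: loose blue counter stand, 1.6 kg, black plinth 90 x 318 x 14 mm: six open square pockets 46 x 46 mm in one row along its y, centred at x = 0, y = -125, -75, -25, 25, 75, 125 mm. Origin on the counter under its centre, z up; pocket floor 18 mm, rim 90 mm above the counter; walls 4 mm, outside 54 (x) by 304 mm (y).
- carton: fixed low open cardboard tray the delivery came in, 200 (x) x 250 (y) x 55 mm high, walls and floor 4 mm. Origin on the counter under its centre. The new tubes stand upright in it, in a row of three (at about x = -50 mm) and a row of two (about x = +50 mm).
- tube1: tube puzzle: upright printed card tube with a white plastic cap on top and a black one below, 36 mm in diameter, 130 mm tall, 0.1 kg, one smooth cylinder. Origin at the centre of its underside, z along the tube to the white cap. New, in the carton at the start; may be absent.
- tube2: tube puzzle: upright printed card tube with a white plastic cap on top and a black one below, 36 mm in diameter, 130 mm tall, 0.1 kg, one smooth cylinder. Origin at the centre of its underside, z along the tube to the white cap. New, in the carton at the start; may be absent.
- tube3: tube puzzle: upright printed card tube with a white plastic cap on top and a black one below, 36 mm in diameter, 130 mm tall, 0.1 kg, one smooth cylinder. Origin at the centre of its underside, z along the tube to the white cap. New, in the carton at the start; may be absent.
- tube4: tube puzzle: upright printed card tube with a white plastic cap on top and a black one below, 36 mm in diameter, 130 mm tall, 0.1 kg, one smooth cylinder. Origin at the centre of its underside, z along the tube to the white cap. New, in the carton at the start; may be absent.
- tube5: tube puzzle: upright printed card tube with a white plastic cap on top and a black one below, 36 mm in diameter, 130 mm tall, 0.1 kg, one smooth cylinder. Origin at the centre of its underside, z along the tube to the white cap. New, in the carton at the start; may be absent.
- stock1: tube puzzle: upright printed card tube with a white plastic cap on top and a black one below, 36 mm in diameter, 130 mm tall, 0.1 kg, one smooth cylinder. Origin at the centre of its underside, z along the tube to the white cap. Old stock: if present it already stands in pocket 0 and stays there.
- stock2: tube puzzle: upright printed card tube with a white plastic cap on top and a black one below, 36 mm in diameter, 130 mm tall, 0.1 kg, one smooth cylinder. Origin at the centre of its underside, z along the tube to the white cap. Old stock: if present it already stands in pocket 2 and stays there.
- stock3: tube puzzle: upright printed card tube with a white plastic cap on top and a black one below, 36 mm in diameter, 130 mm tall, 0.1 kg, one smooth cylinder. Origin at the centre of its underside, z along the tube to the white cap. Old stock: if present it already stands in pocket 4 and stays there.
- scanner: cordless hand scanner, 0.16 kg. Grey handle 150 x 34 (y) x 30 mm (z), x = -105 to +45 mm; black head 66 mm wide bent down 50 degrees in front, to x = +86 mm and 25 mm below the handle. Origin on the handle's underside; x forward to the head, z up. Balances at x = -8 mm; grip across the handle's sides at x = -25, z = 15 mm, between the cradle's supports. Lies level in the cradle.
- scanner_window (a point): centre of the scanner's dark red window, at x = +74, y = 0, z = -15 mm in the scanner's frame. Its own x axis is the beam: forward and 50 degrees below the level of the handle.
- cradle: fixed black desk cradle: base 170 x 75 x 8 mm, two supports 12 mm long at x = -85 and +20 mm, seats 45 mm above the counter, cheeks 14 mm higher, 42 mm apart, beside the handle. A grey spine 28 mm wide, 24 mm high between them. Origin on the counter; the scanner at home has its origin 45 mm straight above it and the same heading.
- clipboard: loose small wooden clipboard with the delivery note, 165 (x) x 112 (y) x 4 mm, 0.3 kg, lying flat, steel clip at its +x end. Origin at the centre of its underside.
- label (a point): centre of the white barcode label (44 x 70 mm) on the delivery note, facing up, at x = -40 mm, z = 5 mm of the clipboard; its z is the label's normal.
- mug: bystander: blue mug, radius 38 mm, 90 mm tall, origin at its underside
- bell: bystander: steel counter bell, radius 40 mm, 53 mm tall, origin at its underside
- stapler: bystander: red stapler lying on the counter, 130 x 34 x 50 mm, origin at its underside
- sticker_roll: bystander: yellow roll of price stickers lying flat, 84 mm across, 26 mm high, origin at its underside

How it is judged (in metres and radians):
On the way, in this order (a step that is already met when the one before it is completed fails the run):
1. the held scanner's beam rests on the barcode label, 4 to 22 cm from it, steady for 0.8 s (x of label in the frame of scanner_window between 0.04 and 0.22 m and y of label in the frame of scanner_window between -0.022 and 0.022 m and z of label in the frame of scanner_window between -0.022 and 0.022 m and angle between the x axis of scanner_window and the z axis of label, either way round below 1 rad and linear speed of scanner below 0.03 m/s and angular speed of scanner below 0.2 rad/s and contact force between the fingers and scanner above 0.5 N), for 0.8 s.
2. the scanner is back home in its cradle, let go (x of scanner in the frame of cradle between -0.016 and 0.016 m and y of scanner in the frame of cradle between -0.008 and 0.008 m and z of scanner in the frame of cradle between 0.04 and 0.05 m and angle between the x axis of scanner and the x axis of cradle, either way round below 0.15 rad and angle between scanner's own z axis and vertical below 0.15 rad and linear speed of scanner below 0.03 m/s and contact force between scanner and the fingers below 0.5 N), for 0.2 s.
3. every new tube stands in a pocket of the stand (x of tube1 in the frame of stand between -0.012 and 0.012 m and y of tube1 in the frame of stand between -0.148 and 0.148 m and z of tube1 in the frame of stand between 0.012 and 0.024 m and angle between each of tube1, tube2, tube3, tube4, tube5's own z axis and vertical below 0.25 rad and linear speed of each of tube1, tube2, tube3, tube4, tube5 below 0.03 m/s and contact force between each of tube1, tube2, tube3, tube4, tube5 and the fingers below 0.5 N and x of tube2 in the frame of stand between -0.012 and 0.012 m and y of tube2 in the frame of stand between -0.148 and 0.148 m and z of tube2 in the frame of stand between 0.012 and 0.024 m and x of tube3 in the frame of stand between -0.012 and 0.012 m and y of tube3 in the frame of stand between -0.148 and 0.148 m and z of tube3 in the frame of stand between 0.012 and 0.024 m and x of tube4 in the frame of stand between -0.012 and 0.012 m and y of tube4 in the frame of stand between -0.148 and 0.148 m and z of tube4 in the frame of stand between 0.012 and 0.024 m and x of tube5 in the frame of stand between -0.012 and 0.012 m and y of tube5 in the frame of stand between -0.148 and 0.148 m and z of tube5 in the frame of stand between 0.012 and 0.024 m), for 0.2 s.
At the end, for the whole second after the job is handed in: Every new tube, and the tube that was there before, stands released in a pocket of the stand: underside on the pocket floor (within 6 mm), leaning less than 0.25 rad, white cap up. The scanner lies in its cradle within 16 mm lengthways, 8 mm sideways, 5 mm in height and 0.15 rad (all of step 2 and all of step 3 and x of stock1 in the frame of stand between -0.012 and 0.012 m and y of stock1 in the frame of stand between -0.148 and 0.148 m and z of stock1 in the frame of stand between 0.012 and 0.024 m and angle between each of stock1, stock2, stock3's own z axis and vertical below 0.25 rad and linear speed of each of stock1, stock2, stock3 below 0.03 m/s and contact force between each of stock1, stock2, stock3 and the fingers below 0.5 N and x of stock2 in the frame of stand between -0.012 and 0.012 m and y of stock2 in the frame of stand between -0.148 and 0.148 m and z of stock2 in the frame of stand between 0.012 and 0.024 m and x of stock3 in the frame of stand between -0.012 and 0.012 m and y of stock3 in the frame of stand between -0.148 and 0.148 m and z of stock3 in the frame of stand between 0.012 and 0.024 m); the robot touches nothing.
It fails at once if the mug is knocked more than 5 cm from its place (distance of mug from where it was at the start of the episode above 0.05 m).
It fails at once if the bell is knocked more than 5 cm from its place (distance of bell from where it was at the start of the episode above 0.05 m).
It fails at once if the stapler is knocked more than 5 cm from its place (distance of stapler from where it was at the start of the episode above 0.05 m).
It fails at once if the sticker_roll is knocked more than 5 cm from its place (distance of sticker_roll from where it was at the start of the episode above 0.05 m).
Of tube1, tube2, tube3, tube4, tube5 only 3 to 5 are there at a start; the rules pass over those that are not, and their reading is None.
Of stock1, stock2, stock3 only 1 to 1 are there at a start; the rules pass over those that are not, and their reading is None.
At some moment in a run one of stand, clipboard may be knocked a few centimetres aside while the robot is not near it.
It also fails if it takes over 210 s, if anything falls off the work surface, if the arm or the gripper's body presses on something with over 40 N, if the wrist force passes 120 N, or if a joint passes its speed limit or range.

## Working session

There is one attempt and no reset: what is moved stays moved. The work goes in short steps, each a Python script; the robot and the scene stay as the last script left them, time stands still between calls to the robot, and variables do not carry over. Pictures are saved under pics/ and viewed, and the job is handed in when it is done.

```bash
ls; mkdir -p pics; python3 - <<'E'
from rig import env, imaging, spotter
import cv2
print(env.observe())
for n in ["side","top","wrist"]:
    f=imaging.grab_frame(n)
    cv2.imwrite(f"pics/{n}0.png",f["image"][:,:,::-1])
    print(n,f["intrinsics"].tolist(),f["camera_from_world"].round(3).tolist(),[k for k in f])
E
```

```text
pics
{'t': 0.0, 'joint_pos': array([ 1.01491304e+00,  8.79277629e-02,  1.37222951e+00,  1.59777482e-06,
        1.68357598e+00, -1.03063882e-01]), 'joint_vel': array([ 0.00120899, -0.0016166 ,  0.00081137, -0.00191744,  0.00160808,
       -0.00061868]), 'tau': array([-1.00269172e-03, -3.40188468e+01, -3.02425683e+01,  7.13609112e-02,
        3.32752231e-02, -1.65902447e-04]), 'tool_pos': array([240.32775799, 494.11852999, 204.33160513]), 'tool_rot': array([ 2.24480095e-01,  9.74478087e-01, -1.01247200e-03, -3.47040470e-04]), 'ft_force': array([-0.49202565,  0.55558384,  0.2642514 ]), 'wrist_torque': array([-0.00753624,  0.0049033 , -0.0607888 ]), 'grip_width': 94.04945302528039}
side [[406.58776431550734, 0.0, 279.04902597158656], [0.0, 406.58776431550734, 204.00045933113697], [0.0, 0.0, 1.0]] [[0.778, -0.628, 0.022, -484.508], [0.338, 0.448, 0.828, -230.381], [-0.529, -0.637, 0.561, -634.932], [0.0, 0.0, 0.0, 1.0]] ['image', 'intrinsics', 'camera_from_world', 'shot']
top [[531.5305537882984, 0.0, 290.01959234363596], [0.0, 531.5305537882984, 208.27974301930377], [0.0, 0.0, 1.0]] [[-0.003, -1.0, 0.002, -31.508], [0.987, -0.002, 0.163, -620.544], [-0.163, 0.003, 0.987, -1285.414], [0.0, 0.0, 0.0, 1.0]] ['image', 'intrinsics', 'camera_from_world', 'shot']
wrist [[354.7442885630422, 0.0, 278.63674039940423], [0.0, 354.7442885630422, 213.12789764456167], [0.0, 0.0, 1.0]] [[0.437, 0.899, -0.001, -549.379], [-0.876, 0.426, -0.227, 25.083], [-0.203, 0.1, 0.974, -388.545], [0.0, 0.0, 0.0, 1.0]] ['image', 'intrinsics', 'camera_from_world', 'shot']
```

View pics/top0.png

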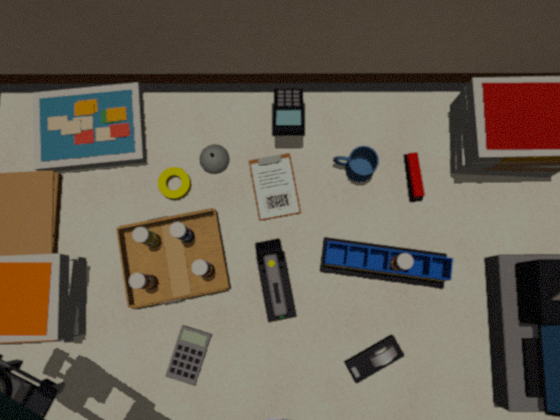

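View pics/side0.png

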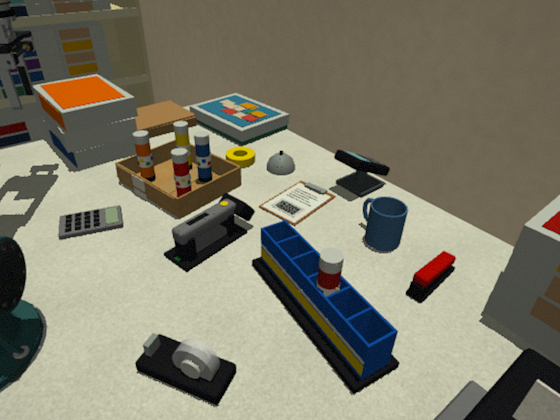

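View pics/wrist0.png

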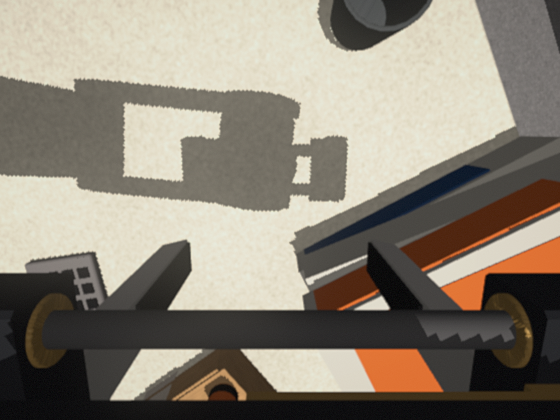

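```bash
cat > h.py <<'E'
from rig import env, imaging, spotter
import numpy as np, cv2
from scipy.spatial.transform import Rotation as R
def proj(f,P):
    P=np.atleast_2d(P); T=f["camera_from_world"]; c=P@T[:3,:3].T+T[:3,3]
    q=np.c_[c[:,0],-c[:,1],-c[:,2]]@f["intrinsics"].T
    return q[:,:2]/q[:,2:]
def ray(f,uv):
    T=f["camera_from_world"]; K=f["intrinsics"]
    d=np.linalg.inv(K)@np.array([uv[0],uv[1],1.]); d=np.array([d[0],-d[1],-d[2]])
    Rw=T[:3,:3]; return -Rw.T@T[:3,3], Rw.T@d
def onz(f,uv,z):
    o,d=ray(f,uv); return o+d*(z-o[2])/d[2]
def tri(fs,uvs):
    A=np.zeros((3,3));b=np.zeros(3)
    for f,uv in zip(fs,uvs):
        o,d=ray(f,uv); d=d/np.linalg.norm(d); M=np.eye(3)-np.outer(d,d); A+=M;b+=M@o
    return np.linalg.solve(A,b)
def down(yaw): # tool y axis direction at world angle yaw+90.. : tool x at yaw
    return (R.from_euler('z',yaw)*R.from_quat([1,0,0,0])).as_quat()
E
python3 - <<'E'
from h import *
t=imaging.grab_frame("top"); s=imaging.grab_frame("side")
for n in ["scanner","cradle","clipboard","label","stand","carton","tube1","stock1","mug","bell","stapler","sticker_roll","scanner_window"]:
    a=spotter.tip_of(n,t); b=spotter.tip_of(n,s)
    print(n,[(round(x["p"],2),np.round(x["location"],1).tolist()) for x in a][:7],[(round(x["p"],2),np.round(x["location"],1).tolist()) for x in b][:7])
    if a and b and n not in("tube1",): print("   ",tri([t,s],[a[0]["location"],b[0]["location"]]).round(1), onz(t,a[0]["location"],0).round(1))
for n in ["scanner","cradle","clipboard","label","stand","carton"]:
    for f,c in((t,"top"),(s,"side")):
        r=spotter.trace(n,f)
        if r:
            m=r[0]["pixels"].astype(np.uint8); cs,_=cv2.findContours(m,0,2); k=max(cs,key=cv2.contourArea)
            print(n,c,round(r[0]["p"],2),m.sum(),cv2.minAreaRect(k), cv2.boxPoints(cv2.minAreaRect(k)).round(1).tolist())
print(env.observe()["t"])
E
```

```text
scanner [(0.72, [272.4, 273.0])] [(0.72, [216.1, 221.3])]
    [459.2  11.2  40.3] [461.1  12.4   0. ]
cradle [(0.81, [274.0, 270.9]), (0.58, [360.8, 167.1])] [(0.72, [214.2, 233.6])]
    [459.9  11.2   8. ] [466.4   8.3   0. ]
clipboard [(0.78, [275.9, 180.5]), (0.52, [274.3, 272.2])] [(0.79, [299.6, 199.5])]
    [698.7   6.3   3.6] [703.1   3.8   0. ]
label [(0.9, [278.6, 196.4])] [(0.66, [284.8, 206.4])]
    [652.3   1.4   5.5] [660.5  -3.3   0. ]
stand [(0.69, [382.5, 263.3])] [(0.41, [428.6, 281.8])]
    [ 528.5 -332.1  106.3] [ 485.1 -270.3    0. ]
carton [(0.79, [176.4, 258.7]), (0.45, [393.1, 265.2])] [(0.72, [179.6, 183.2])]
    [4.979e+02 2.592e+02 4.000e-01] [498.2 259.1   0. ]
tube1 [(0.87, [152.7, 237.8]), (0.84, [208.8, 269.8]), (0.8, [152.9, 280.6]), (0.63, [187.0, 235.3])] [(0.93, [180.6, 200.9]), (0.9, [181.5, 169.3]), (0.84, [206.6, 177.3]), (0.57, [147.8, 174.1])]
stock1 [(0.85, [398.5, 262.6])] [(0.39, [186.0, 199.9])]
    [ 387.  -223.1  276.1] [ 486.8 -311.5    0. ]
mug [(0.97, [360.5, 168.5])] [(0.72, [378.6, 242.3])]
    [ 732.6 -217.1   -3.8] [ 735.1 -219.9   
[... 2566 characters left out ...]
, 253.3000030517578], [450.0, 289.3999938964844]]
stand side 0.74 10933 ((326.30419921875, 300.6116943359375), (193.63186645507812, 73.82887268066406), 51.927215576171875) [[237.5, 247.1999969482422], [295.70001220703125, 201.60000610351562], [415.1000061035156, 354.1000061035156], [356.8999938964844, 399.6000061035156]]
carton top 0.18 724 ((214.5, 159.0), (30.0, 29.0), 90.0) [[200.0, 144.0], [229.0, 144.0], [229.0, 174.0], [200.0, 174.0]]
carton side 0.96 4357 ((181.0421600341797, 177.45309448242188), (75.41946411132812, 116.6393814086914), 68.49856567382812) [[113.0, 163.6999969482422], [221.5, 121.0], [249.10000610351562, 191.1999969482422], [140.60000610351562, 233.89999389648438]]
2.15
```

```bash
cat >> h.py <<'E'
def T(x,y,yaw): 
    M=np.eye(4); M[:3,:3]=R.from_euler('z',yaw).as_matrix(); M[:3,3]=[x,y,0]; return M
def box(M,x0,x1,y0,y1,z0,z1):
    P=np.array([[x,y,z] for z in(z0,z1) for x,y in((x0,y0),(x1,y0),(x1,y1),(x0,y1))]); P=P@M[:3,:3].T+M[:3,3]
    return [(P[i],P[j]) for i,j in[(0,1),(1,2),(2,3),(3,0),(4,5),(5,6),(6,7),(7,4),(0,4),(1,5),(2,6),(3,7)]]
def draw(im,f,segs,col=(0,255,0)):
    for a,b in segs:
        q=proj(f,np.array([a,b]))
        cv2.line(im,tuple(int(v*8) for v in q[0]),tuple(int(v*8) for v in q[1]),col,1,cv2.LINE_AA,3)
E
python3 - <<'E'
from h import *
o=env.observe()
f=imaging.grab_frame("wrist"); C=np.linalg.inv(f["camera_from_world"])
Rt=R.from_quat(o["tool_rot"]).as_matrix()
print(Rt.T@(C[:3,3]-o["tool_pos"]), (Rt.T@-C[:3,2]))
print(Rt)
for yaw in (0.2,0.2+np.pi,):
  for p in([430,20,260],[436,6,41],[490,-30,92]):
    print(yaw,env.solve_ik(p,down(yaw)))
E
```

```text
[ 6.37278814e+01  2.99459703e-02 -1.78921972e+02] [-2.26866790e-01  6.08149165e-04  9.73925608e-01]
[[-8.99210937e-01  4.37515359e-01  5.09433067e-05]
 [ 4.37515361e-01  8.99210934e-01  7.21453693e-05]
 [-1.42440713e-05  8.71623844e-05 -9.99999996e-01]]
0.2 [-8.53894724e-02 -1.85564325e-01  1.52469587e+00 -4.44089210e-16
  1.80246111e+00  1.28540685e+00]
0.2 [-1.16410931e-01 -7.30939417e-02  1.86694542e+00 -4.44089210e-16
  1.34774117e+00  1.25438540e+00]
0.2 [-1.76699452e-01  7.15332781e-03  1.68187861e+00 -4.44089210e-16
  1.45256072e+00  1.19409687e+00]
3.3415926535897933 [-8.53894724e-02 -1.85564325e-01  1.52469587e+00 -4.44089210e-16
  1.80246111e+00 -1.85618580e+00]
3.3415926535897933 [-1.16410931e-01 -7.30939417e-02  1.86694542e+00 -4.44089210e-16
  1.34774117e+00 -1.88720726e+00]
3.3415926535897933 [-1.76699452e-01  7.15332781e-03  1.68187861e+00 -4.44089210e-16
  1.45256072e+00 -1.94749578e+00]
```

```bash
python3 - <<'E'
from h import *
env.reach([410,10,280],down(0.2))
w=imaging.grab_frame("wrist"); t=imaging.grab_frame("top")
for n in ["scanner","cradle","scanner_window"]:
    a=spotter.tip_of(n,w); print(n,[(round(x["p"],2),np.round(x["location"],1).tolist()) for x in a][:3])
    if a: print(onz(w,a[0]["location"],{"scanner":45,"cradle":0,"scanner_window":30}[n]).round(1))
M=T(460,11,0.2)
im=w["image"][:,:,::-1].copy()
cv2.imwrite("pics/w1raw.png",im)
draw(im,w,box(M,-105,45,-17,17,45,75))
draw(im,w,box(M,-91,-79,-21,21,45,59),(0,255,255)); draw(im,w,box(M,14,26,-21,21,45,59),(0,255,255))
cv2.imwrite("pics/w1.png",im)
E
```

```text
scanner [(0.74, [289.7, 144.1])]
[463.1   7.8  45. ]
cradle []
scanner_window [(0.6, [290.8, 76.9])]
[536.5  21.6  30. ]
```

View pics/w1.png

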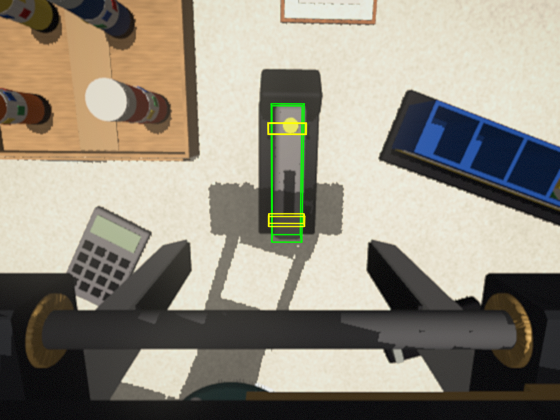

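```bash
python3 - <<'E'
import cv2
a=cv2.imread("pics/w1raw.png")[60:250,230:350]; b=cv2.imread("pics/w1.png")[60:250,230:350]
cv2.imwrite("pics/z1.png",cv2.resize(cv2.hconcat([a,b]),None,fx=3,fy=3,interpolation=cv2.INTER_CUBIC))
E
```

```text
(no output)
```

View pics/z1.png

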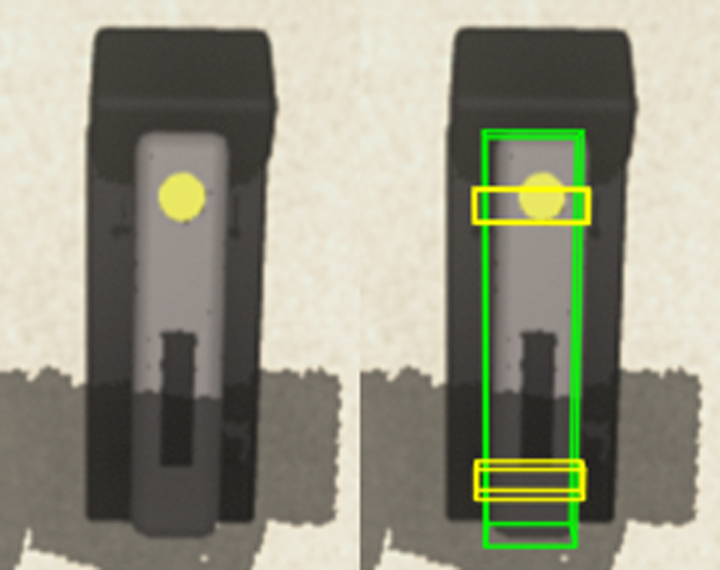

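```bash
python3 - <<'E'
from h import *
q=down(0.187)
p=[436.4,4.4]
env.reach([*p,120],q)
print(env.movel([*p,42],feed=80,guard=8))
env.move_gripper(20)
o=env.observe(); print(o["grip_width"],o["tool_pos"],o["ft_force"],o["t"])
env.movel([*p,130],feed=60)
o=env.observe(); print(o["grip_width"],o["tool_pos"],o["ft_force"],o["wrist_torque"],o["t"])
for n in("top","side"):
    f=imaging.grab_frame(n); cv2.imwrite(f"pics/lift_{n}.png",f["image"][:,:,::-1])
    a=spotter.tip_of("label",f); b=spotter.tip_of("clipboard",f)
    for x,z in((a,5),(b,0)):
        if x: print(n,x[0]["p"],onz(f,x[0]["location"],z))
E
```

```text
False
33.587302656374355 [436.38760714   4.40867415  41.98465249] [ 0.20362998 -0.42930041 -0.55265974] 7.0917
33.66853034984275 [436.08803654   4.41895415 129.5055106 ] [ 0.05198865 -0.46236622 -1.85809387] [-0.01251739  0.17681114  0.03108645] 8.7083
top 0.95 [656.12768464   6.73307585   5.        ]
top 0.97 [687.78873619   1.14463759   0.        ]
side 0.67 [633.98148684  -0.713348     5.        ]
side 0.78 [697.0816246    5.66672112   0.        ]
```

View pics/lift_side.png

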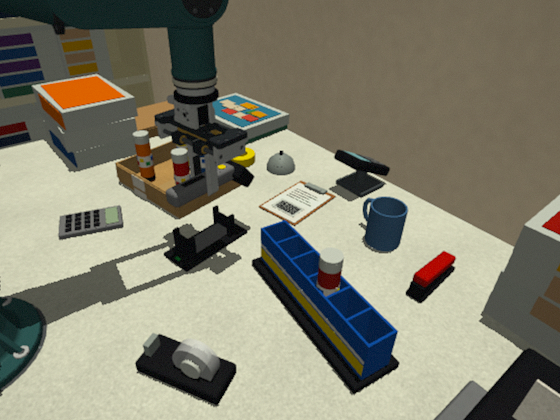

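View pics/lift_top.png

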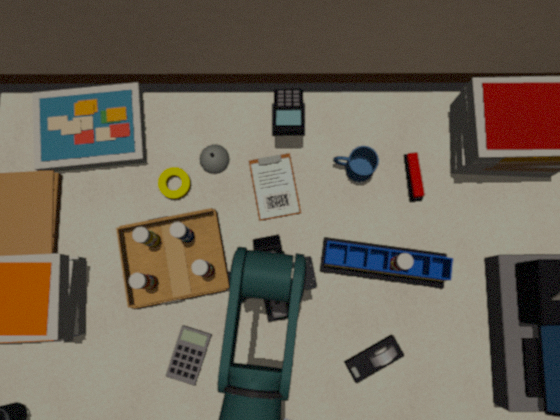

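```bash
python3 - <<'E'
from h import *
t=imaging.grab_frame("top"); s=imaging.grab_frame("side")
Q=[]
for f in (t,s):
    m=spotter.trace("clipboard",f)[0]["pixels"].astype(np.uint8); cs,_=cv2.findContours(m,0,2); k=max(cs,key=cv2.contourArea)[:,0,:].astype(float)
    W=np.array([onz(f,u,4)[:2] for u in k]); r=cv2.minAreaRect(W.astype(np.float32)); print(r)
    a=spotter.tip_of("label",f); print(onz(f,a[0]["location"],5), a[0]["location"])
E
python3 -c "
import cv2
a=cv2.imread('pics/lift_top.png')[140:230,240:310]
b=cv2.imread('pics/lift_side.png')[170:240,150:350]
cv2.imwrite('pics/z2.png',cv2.resize(a,None,fx=6,fy=6,interpolation=2))
cv2.imwrite('pics/z3.png',cv2.resize(b,None,fx=4,fy=4,interpolation=2))"
```

```text
((686.3883056640625, 6.391242980957031), (167.31222534179688, 114.21199035644531), 11.266170501708984)
[ 706.614781   -349.40501152    5.        ] [410.3, 178.5]
((689.0934448242188, 3.06597900390625), (174.5269775390625, 115.40607452392578), 8.609315872192383)
[639.49209103   2.98861733   5.        ] [283.8, 207.6]
```

View pics/z2.png

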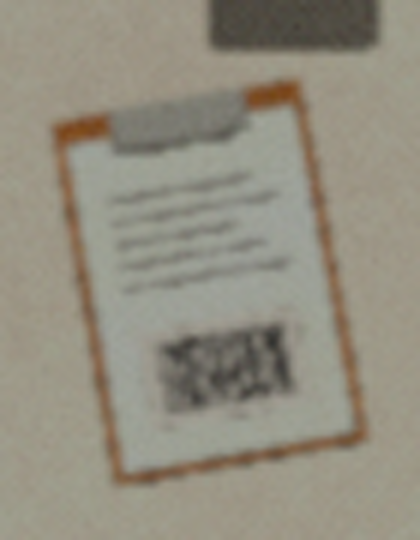

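View pics/z3.png

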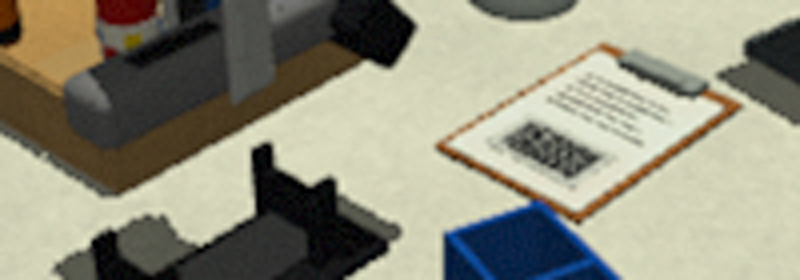

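```bash
python3 - <<'E'
from h import *
env.movel([487,-32.6,130],feed=100)
env.movel([487,-32.6,93],feed=60)
for n in("top","side","wrist"):
    f=imaging.grab_frame(n); im=f["image"][:,:,::-1].copy()
    yaw=.187;h=np.array([np.cos(yaw),np.sin(yaw),0]); tcp=env.observe()["tool_pos"]
    w=tcp+99*h-[0,0,11]; e=w+100*(h*np.cos(np.radians(50))-[0,0,np.sin(np.radians(50))])
    print(e); draw(im,f,[(w,e)],(0,0,255))
    cv2.imwrite(f"pics/scan_{n}.png",im)
    a=spotter.tip_of("scanner_window",f); print(n,proj(f,w),[ (x["p"],x["location"]) for x in a][:2])
env.sleep(1.2); print(env.observe()["t"],env.observe()["grip_width"])
a=cv2.imread('pics/scan_side.png')[150:250,180:340];cv2.imwrite('pics/z4.png',cv2.resize(a,None,fx=5,fy=5,interpolation=2))
E
```

```text
[647.78172025  -2.31080102   5.80244718]
top [[282.39779027 220.66409788]] [(0.64, [283.5, 220.2])]
[647.86963848  -2.34158176   5.98605693]
side [[270.47428799 190.57709522]] [(0.84, [270.2, 191.6])]
[647.76594975  -2.30988472   5.86461473]
wrist [[276.83897347  64.64234645]] [(0.84, [282.6, 64.4])]
12.35 33.64179688127278
```

View pics/z4.png

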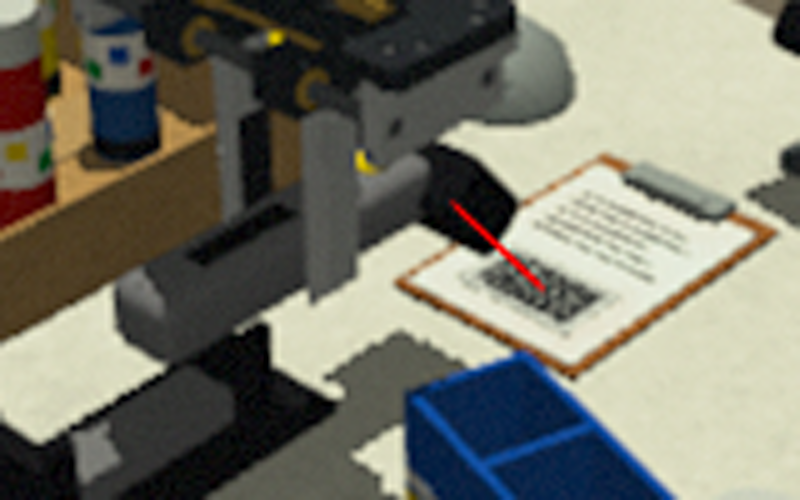

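View pics/scan_wrist.png

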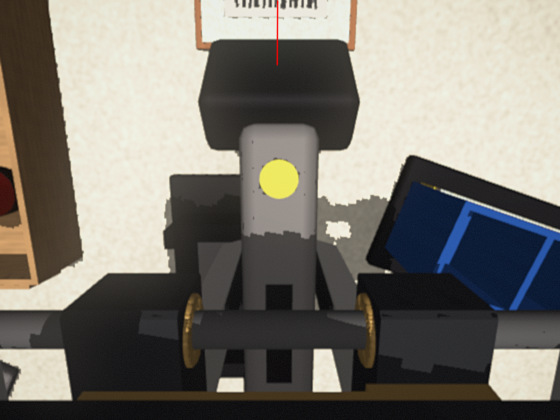

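View pics/scan_top.png

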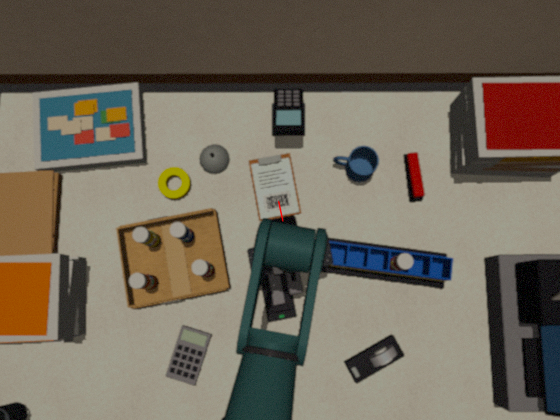

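```bash
python3 - <<'E'
from h import *
env.sleep(0.5)
p=[436.4,4.4]
env.movel([487,-32.6,130],feed=80)
env.movel([*p,130],feed=100)
env.movel([*p,60],feed=80)
print(env.movel([*p,42.3],feed=30,guard=10))
o=env.observe(); print(o["tool_pos"],o["ft_force"])
env.move_gripper(94)
env.sleep(0.3)
env.movel([*p,150],feed=120)
env.reach([410,10,280],down(0.2))
w=imaging.grab_frame("wrist");cv2.imwrite("pics/w2.png",w["image"][:,:,::-1])
f=imaging.grab_frame("side");cv2.imwrite("pics/s2.png",f["image"][:,:,::-1])
print(env.observe()["t"])
a=cv2.imread("pics/w1raw.png")[60:250,230:350]; b=cv2.imread("pics/w2.png")[60:250,230:350]
cv2.imwrite("pics/z5.png",cv2.resize(cv2.hconcat([a,b]),None,fx=3,fy=3,interpolation=cv2.INTER_CUBIC))
a=cv2.imread("pics/s2.png")[170:280,150:260];cv2.imwrite("pics/z6.png",cv2.resize(a,None,fx=4,fy=4,interpolation=cv2.INTER_CUBIC))
E
```

```text
False
[436.44771516   4.39277978  42.17035493] [ 0.36811927 -0.43621635 -2.51014434]
19.0833
```

View pics/z5.png

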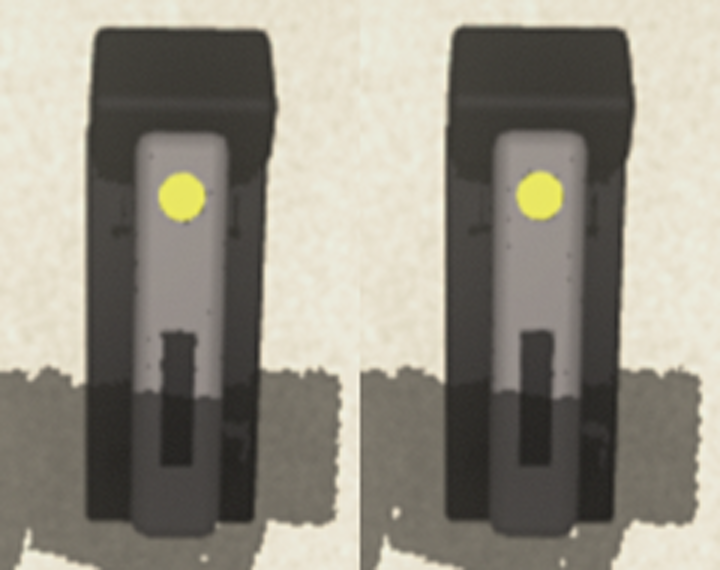

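View pics/z6.png

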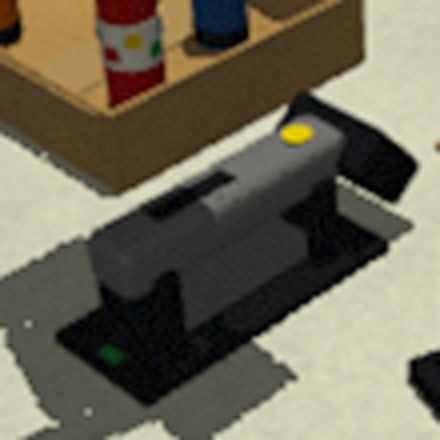

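```bash
python3 - <<'E'
from h import *
env.reach([370,250,330],down(0.2))
w=imaging.grab_frame("wrist");cv2.imwrite("pics/w3.png",w["image"][:,:,::-1])
t=imaging.grab_frame("top"); s=imaging.grab_frame("side")
for f in (w,t):
  for r in spotter.trace("tube1",f):
    print(round(r["p"],2),r["location"],r["pixels"].sum())
  for r in spotter.tip_of("tube1",f):
    print(" tip",round(r["p"],2),onz(f,r["location"],4).round(1))
E
```

```text
0.9 [226.6, 116.0] 1324
0.82 [325.8, 22.1] 1806
0.67 [478.6, 137.3] 6217
0.56 [248.9, 21.4] 1549
 tip 0.98 [558.5 232.1   4. ]
 tip 0.83 [440. 317.   4.]
 tip 0.73 [547.3 318.3   4. ]
 tip 0.61 [475.7 177.9   4. ]
0.89 [182.0, 230.6] 366
0.86 [145.1, 282.0] 431
0.65 [203.9, 266.3] 304
0.65 [147.7, 239.5] 409
 tip 0.92 [551.4 320.3   4. ]
 tip 0.76 [560.2 232.9   4. ]
 tip 0.74 [440.2 318.5   4. ]
 tip 0.59 [475.5 172.3   4. ]
```

View pics/w3.png

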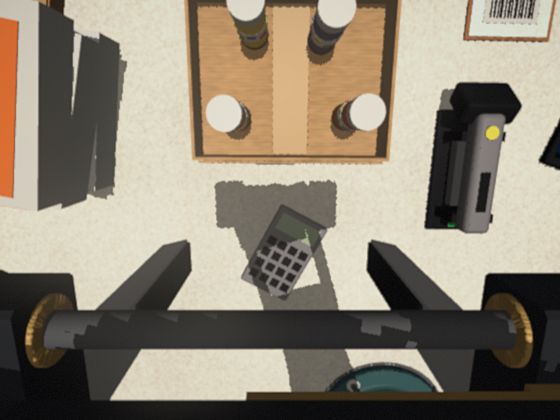

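```bash
cat >> h.py <<'E'
def caps(f,z,show=None,amin=300):
    im=f["image"]; g=im.min(axis=2).astype(int); sat=im.max(axis=2).astype(int)-g
    m=((g>165)&(sat<30)).astype(np.uint8); m=cv2.morphologyEx(m,cv2.MORPH_OPEN,np.ones((5,5),np.uint8))
    cs,_=cv2.findContours(m,0,2); out=[]
    for c in cs:
        if cv2.contourArea(c)<amin or len(c)<6: continue
        e=cv2.fitEllipse(cv2.convexHull(c)); r=cv2.contourArea(c)/(np.pi*e[1][0]*e[1][1]/4)
        if min(e[1])/max(e[1])>0.75 and 0.85<r<1.1: out.append((np.array(e[0]),e[1],onz(f,e[0],z)[:2]))
    return out
E
python3 - <<'E'
from h import *
env.reach([440,250,330],down(0.2))
w=imaging.grab_frame("wrist");cv2.imwrite("pics/w4.png",w["image"][:,:,::-1])
for c in caps(w,134): print(c[0].round(1),np.round(c[1],1),c[2].round(1))
ts=imaging.grab_frame("top")
for c in caps(ts,134,amin=40): print("top",c[0].round(1),np.round(c[1],1),c[2].round(1))
E
```

```text
[212.8 177.2] [25.7 34.1] [444.8 320.5]
[320.1  82.8] [35.2 38. ] [559.2 230.4]
[232.9  76.3] [35.7 38.3] [548.1 316.6]
```

View pics/w4.png

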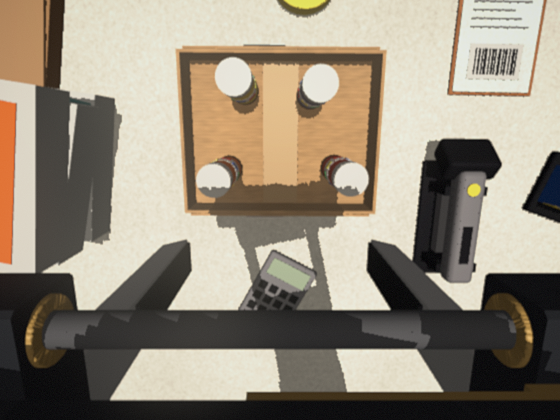

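```bash
python3 - <<'E'
from h import *
env.reach([380,250,330],down(0.2))
w=imaging.grab_frame("wrist")
for c in caps(w,134): print(c[0].round(1),np.round(c[1],1),c[2].round(1))
env.reach([390,-260,330],down(0))
w=imaging.grab_frame("wrist");cv2.imwrite("pics/w5.png",w["image"][:,:,::-1])
np.savez("w5.npz",**w)
for c in caps(w,148): print(c[0].round(1),np.round(c[1],1),c[2].round(1))
E
```

```text
[224.3 122.5] [33.9 35.5] [441.4 319.6]
[366.  121.7] [33.9 35.8] [471.4 176.9]
[335.7  18.3] [36.2 40.6] [559.3 230.3]
```

View pics/w5.png

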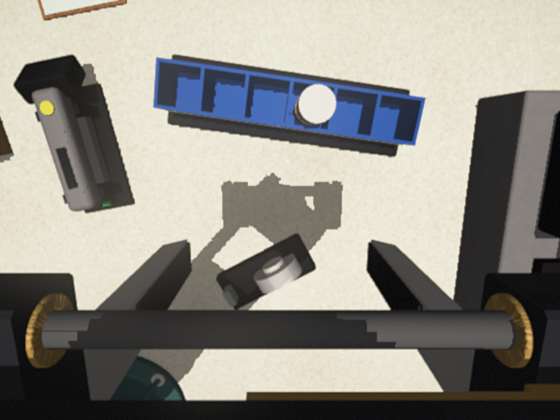

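```bash
cat >> h.py <<'E'
def stand_pose(f,show=None):
    im=f["image"].astype(int); m=((im[:,:,2]>im[:,:,0]*1.8)&(im[:,:,2]>60)).astype(np.uint8)
    m=cv2.morphologyEx(m,cv2.MORPH_OPEN,np.ones((3,3),np.uint8))
    cs,_=cv2.findContours(m,0,2); k=max(cs,key=cv2.contourArea)[:,0,:]+0.0
    W=np.array([onz(f,u,90)[:2] for u in k]); (c,s,a)=cv2.minAreaRect(W.astype(np.float32))
    if s[0]>s[1]: a-=90
    a=(a+90)%180-90
    yaw=np.radians(a)
    if show is not None:
        o=f["image"][:,:,::-1].copy(); M=T(c[0],c[1],yaw)
        draw(o,f,box(M,-27,27,-152,152,90,90)); draw(o,f,box(M,-45,45,-159,159,0,14),(0,255,255))
        for i in range(6): draw(o,f,box(M,-23,23,-148+50*i,-102+50*i,18,18),(0,0,255))
        cv2.imwrite(show,o)
    return c,s,yaw
E
python3 - <<'E'
from h import *
d=np.load("w5.npz"); f={k:d[k] for k in d}
print(stand_pose(f,"pics/st1.png"))
a=cv2.imread("pics/st1.png")[40:170,140:440]; cv2.imwrite("pics/z7.png",cv2.resize(a,None,fx=2.6,fy=2.6,interpolation=2))
print(caps(f,148)and [c[2] for c in caps(f,148)])
E
```

```text
((488.6119079589844, -270.9500732421875), (301.69329833984375, 54.29893112182617), np.float64(-0.138740839097095))
[]
```

View pics/z7.png

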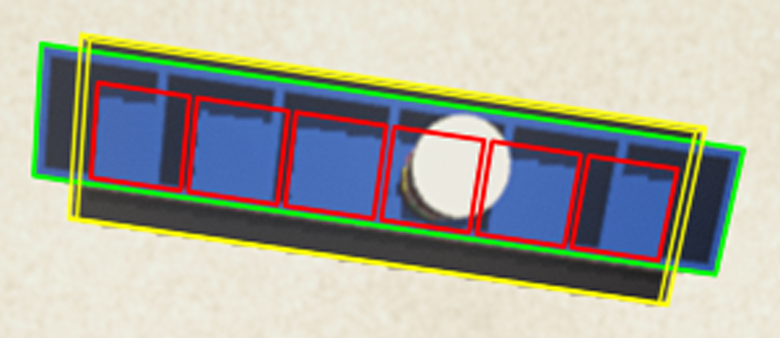

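```bash
python3 - <<'E'
from h import *
S=T(488.6,-271,-.139)
for yaw in (np.pi/2-.139,-np.pi/2-.139):
  for y in(125,75,-75,-125):
    p=S@[0,y,0,1]
    print(y,p[:2].round(1),[None if q is None else q.round(2) for q in(env.solve_ik([p[0],p[1],z],down(yaw)) for z in(110,270))])
for P in((559.3,230.3),(441.4,319.6),(548.1,316.6),(471.4,176.9)):
  for yaw in(0,.6,1.4,-1.2,-1.7):
    q=env.solve_ik([*P,270],down(yaw)); print(P,yaw,None if q is None else q.round(2))
E
```

```text
125 [ 505.9 -147.2] [array([-0.39,  0.07,  1.57, -0.  ,  1.49, -0.25]), array([-0.39,  0.03,  1.3 , -0.  ,  1.81, -0.25])]
75 [ 499.  -196.7] [array([-0.48,  0.1 ,  1.55, -0.  ,  1.49, -0.34]), array([-0.48,  0.05,  1.28, -0.  ,  1.81, -0.34])]
-75 [ 478.2 -345.3] [array([-0.72,  0.21,  1.42, -0.  ,  1.51, -0.58]), array([-0.72,  0.17,  1.15, -0.  ,  1.82, -0.58])]
-125 [ 471.3 -394.8] [array([-0.79,  0.27,  1.35, -0.  ,  1.52, -0.65]), array([-0.79,  0.23,  1.08, -0.  ,  1.83, -0.65])]
125 [ 505.9 -147.2] [None, None]
75 [ 499.  -196.7] [None, None]
-75 [ 478.2 -345.3] [array([-0.72,  0.21,  1.42, -0.  ,  1.51,  2.56]), array([-0.72,  0.17,  1.15, -0.  ,  1.82,  2.56])]
-125 [ 471.3 -394.8] [array([-0.79,  0.27,  1.35, -0.  ,  1.52,  2.49]), array([-0.79,  0.23,  1.08, -0.  ,  1.83,  2.49])]
(559.3, 230.3) 0 [ 0.3   0.21  1.11 -0.    1.83  1.87]
(559.3, 230.3) 0.6 [ 0.3   0.21  1.11 -0.    1.83  1.27]
(559.3, 230.3) 1.4 [ 0.3   0.21  1.11 -0.    1.83  0.47]
(559.3, 230.3) -1.2 None
(559.3, 230.3) -1.7 None
(441.4, 319.6) 0 [ 0.52  0.07  1.26 -0.    1.81  2.09]
(441.4, 319.6) 0.6 [ 0.52  0.07  1.26 -0.    1.81  1.49]
(441.4, 319.6) 1.4 [ 0.52  0.07  1.26 -0.    1.81  0.69]
(441.4, 319.6) -1.2 None
(441.4, 319.6) -1.7 [ 0.52  0.07  1.26 -0.    1.81 -2.49]
(548.1, 316.6) 0 [ 0.43  0.27  1.03 -0.    1.84  2.01]
(548.1, 316.6) 0.6 [ 0.43  0.27  1.03 -0.    1.84  1.41]
(548.1, 316.6) 1.4 [ 0.43  0.27  1.03 -0.    1.84  0.61]
(548.1, 316.6) -1.2 None
(548.1, 316.6) -1.7 None
(471.4, 176.9) 0 [ 0.25 -0.02  1.35 -0.    1.81  1.82]
(471.4, 176.9) 0.6 [ 0.25 -0.02  1.35 -0.    1.81  1.22]
(471.4, 176.9) 1.4 [ 0.25 -0.02  1.35 -0.    1.81  0.42]
(471.4, 176.9) -1.2 None
(471.4, 176.9) -1.7 None
```

```bash
cat >> h.py <<'E'
def pick(P,yaw=1.432):
    q=down(yaw); env.move_gripper(64)
    env.reach([*P,180],q); g=env.movel([*P,96],feed=100,guard=8)
    env.move_gripper(20); o=env.observe(); print("grip",o["grip_width"],"guard",g,o["tool_pos"].round(1))
    env.movel([*P,275],feed=200)
    print("after lift",env.observe()["grip_width"])
def topstand(name=None):
    f=imaging.grab_frame("top"); c,s,y=stand_pose(f,name); print("top stand",np.round(c,1),np.round(s,1),round(y,3)); return c,y
def place(S,y):
    q=down(np.pi/2+S[2]); M=T(*S); p=(M@[0,y,0,1])[:2]
    env.reach([*p,275],q)
    env.movel([*p,190],feed=200)
    g=env.movel([*p,111],feed=70,guard=6); o=env.observe(); print("place guard",g,o["tool_pos"].round(1),o["ft_force"].round(1))
    return g
def release():
    o=env.observe(); p=o["tool_pos"]
    env.move_gripper(64); env.movel([p[0],p[1],275],feed=200); print("t",env.observe()["t"])
E
python3 - <<'E'
from h import *
pick((471.4,176.9))
topstand("pics/ts1.png")
f=imaging.grab_frame("wrist");cv2.imwrite("pics/w6.png",f["image"][:,:,::-1])
f=imaging.grab_frame("side");cv2.imwrite("pics/s6.png",f["image"][:,:,::-1])
E
```

```text
grip 35.900322137122814 guard False [471.5 176.9  96.2]
after lift 35.80236603881721
top stand [827.1 476.1] [159.6 226.8] 0.101
```

View pics/ts1.png

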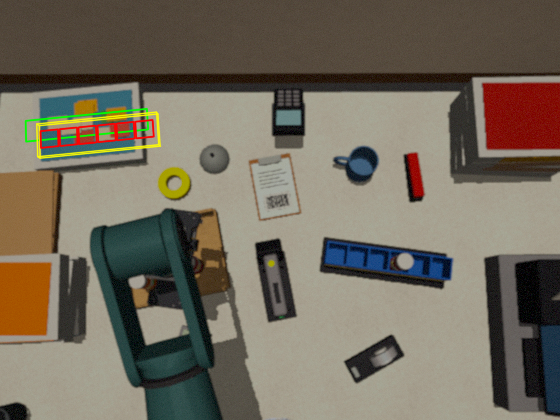

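View pics/s6.png

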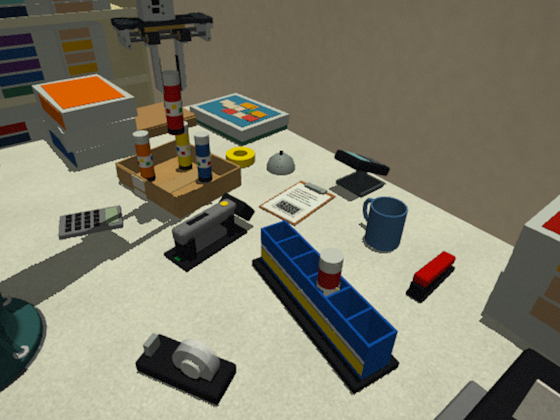

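View pics/w6.png

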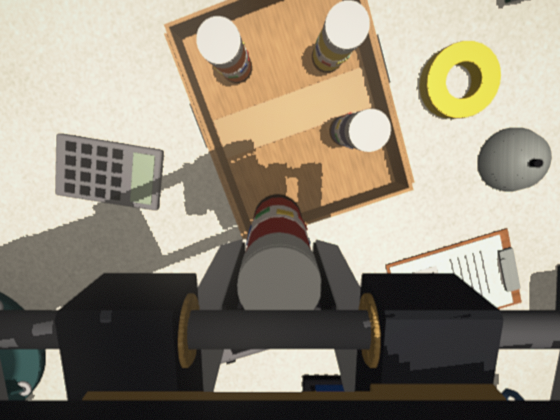

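```bash
sed -i 's/f=imaging.grab_frame("top"); c,s,y/f=imaging.grab_frame("top"); f["image"]=f["image"].copy(); f["image"][:215]=0; f["image"][:,:305]=0; f["image"][:,470:]=0; c,s,y/' h.py
python3 - <<'E'
from h import *
topstand("pics/ts2.png")
place((488.6,-271,-.139),125)
f=imaging.grab_frame("wrist");cv2.imwrite("pics/w7.png",f["image"][:,:,::-1])
f=imaging.grab_frame("side");cv2.imwrite("pics/s7.png",f["image"][:,:,::-1])
E
```

```text
top stand [ 496.  -210.5] [188.5  57.5] -0.139
place guard False [ 506.4 -147.4  111.7] [ 0.5 -0.5 -1.4]
```

View pics/s7.png

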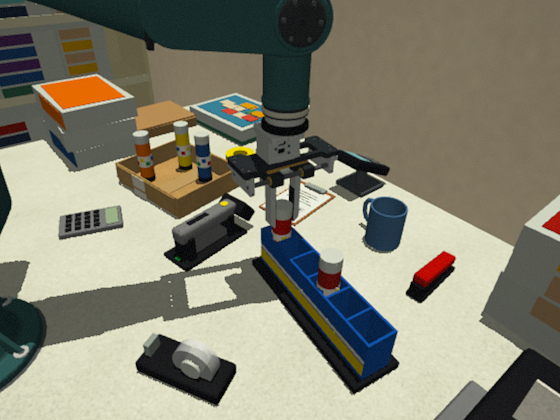

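View pics/w7.png

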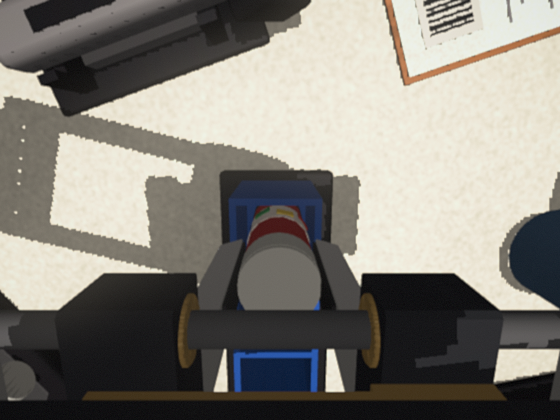

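```bash
sed -i 's/k=max(cs,key=cv2.contourArea)\[:,0,:\]+0.0/k=np.vstack([c for c in cs if cv2.contourArea(c)>60])[:,0,:]+0.0/' h.py
python3 - <<'E'
from h import *
release()
pick((559.3,230.3))
topstand("pics/ts3.png")
f=imaging.grab_frame("side");cv2.imwrite("pics/s8.png",f["image"][:,:,::-1])
E
```

```text
t 33.1333
grip 35.74383725816174 guard False [559.4 230.4  96.2]
after lift 35.7543882418645
top stand [ 488.3 -266.3] [301.9  57.7] -0.138
```

View pics/s8.png

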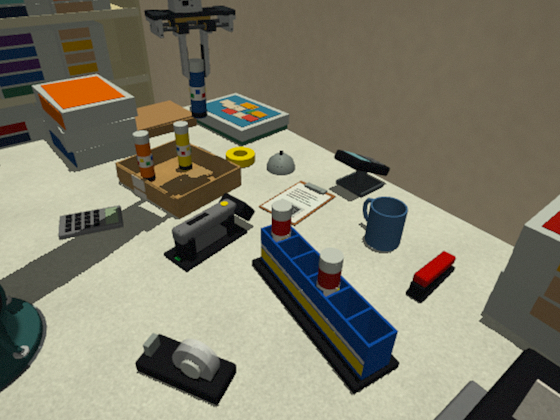

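View pics/ts3.png

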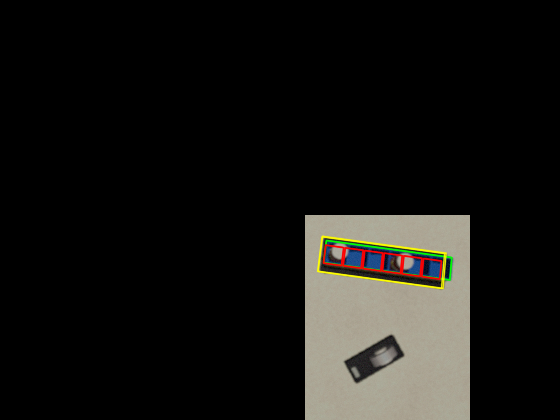

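```bash
python3 - <<'E'
from h import *
g=place((488.6,-271,-.139),-125)
z=env.observe()["tool_pos"][2]
if z<114:
    release(); pick((441.4,319.6)); c,y=topstand("pics/ts4.png")
f=imaging.grab_frame("side");cv2.imwrite("pics/s9.png",f["image"][:,:,::-1])
E
```

```text
place guard False [ 471.6 -395.1  111.7] [ 0.2 -0.5 -1.1]
t 43.2083
grip 35.57412863837106 guard False [441.5 319.7  96.2]
after lift 35.4394836786406
top stand [ 488.5 -264. ] [297.1  57.4] -0.139
```

View pics/s9.png

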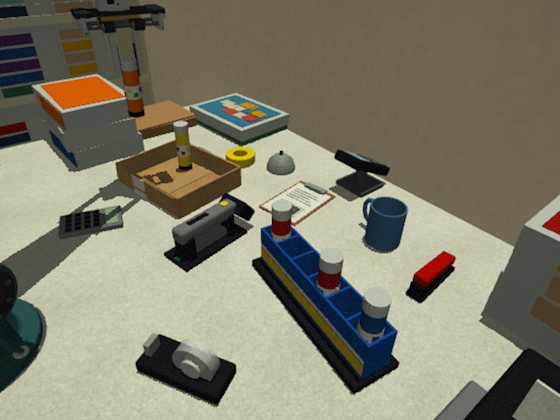

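```bash
python3 - <<'E'
from h import *
g=place((488.6,-271,-.139),75)
z=env.observe()["tool_pos"][2]
if z<114:
    release(); pick((548.1,316.6)); c,y=topstand("pics/ts5.png")
f=imaging.grab_frame("side");cv2.imwrite("pics/s10.png",f["image"][:,:,::-1])
E
```

```text
place guard False [ 499.4 -196.9  111.7] [-0.5  1.2 -1. ]
t 54.0083
grip 35.68451488197452 guard False [548.2 316.7  96.3]
after lift 35.77883731450624
top stand [ 488.2 -266.5] [301.5  57.4] -0.138
```

View pics/s10.png

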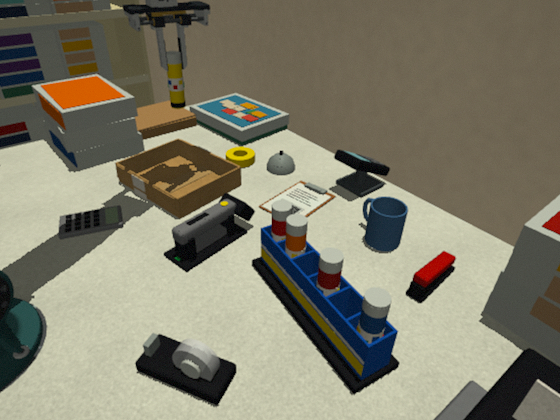

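```bash
python3 - <<'E'
from h import *
g=place((488.6,-271,-.139),-75)
z=env.observe()["tool_pos"][2]
if z<114:
    release(); env.reach([390,-260,330],down(0)); env.sleep(.3)
    f=imaging.grab_frame("wrist");cv2.imwrite("pics/w11.png",f["image"][:,:,::-1]); print(stand_pose(f))
    M=np.linalg.inv(T(488.6,-271,-.139))
    for c in caps(f,148): print(c[0].round(1),(M@[*c[2],0,1])[:2].round(1))
    env.reach([300,100,330],down(.2))
    print(env.observe()["t"])
f=imaging.grab_frame("side");cv2.imwrite("pics/s11.png",f["image"][:,:,::-1])
f=imaging.grab_frame("top");cv2.imwrite("pics/t11.png",f["image"][:,:,::-1])
E
```

```text
place guard False [ 478.5 -345.6  111.7] [ 0.3 -0.  -1.1]
t 64.6333
((488.5534362792969, -271.5460205078125), (300.4275207519531, 54.15007019042969), np.float64(-0.13963819122639723))
67.6667
```

View pics/s11.png

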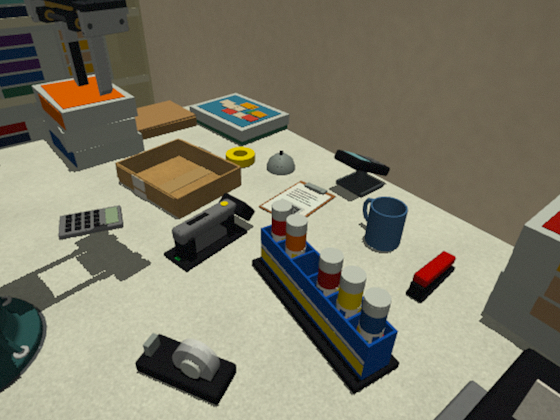

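View pics/w11.png

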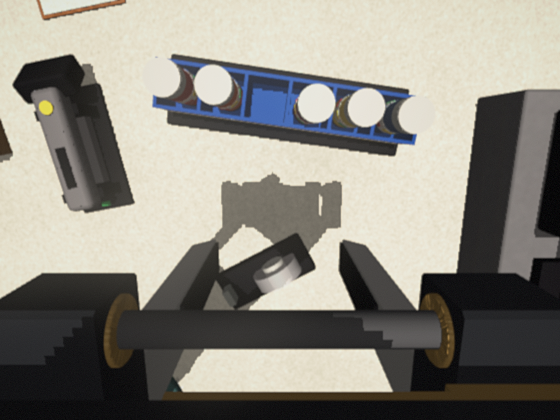

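View pics/t11.png

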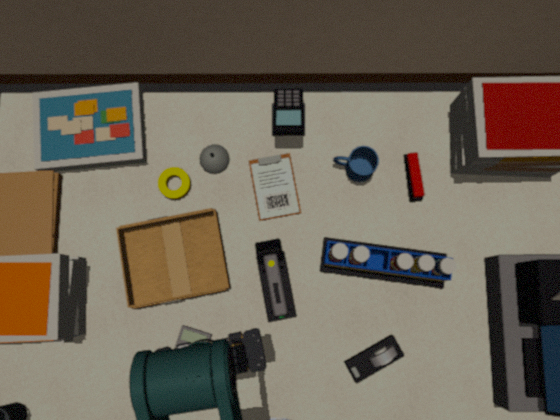

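```bash
python3 - <<'E'
from h import *
env.finish_job()
E
```

```text
the job is handed in; nothing more can be done
```

I booked the delivery in and handed the job in after about 68 s of robot time. `finish_job` gives no verdict, so what follows rests on my own checks.

- **Scan:** I took the scanner from its cradle and aimed it level at the barcode from about 10 cm. It was held still there for at least 1.7 s. The computed beam ended about 0.5 mm from my estimate of the label's centre and fell on the barcode in the side picture.
- **Scanner home:** I laid it back in the cradle. The close-up from the wrist camera before and after looks the same to within about a pixel.
- **Tubes:** The carton held four new tubes. They now stand in pockets 5, 0, 4 and 1, with white caps up. The old tube stayed in pocket 2, and pocket 3 is empty.
- **Last look:** The final pictures show an empty carton and five upright tubes at matching heights. The stand moved less than 1 mm, and the mug, bell, stapler, sticker roll and clipboard stayed in place. The robot was clear of everything.

**Checks that failed or disagreed:**
- The stand position from the top camera was a few millimetres off along its length from the wrist camera's. I used the wrist value for placing.
- The first top-camera stand check picked up a wrong object, so I limited it to the stand's area.
- My final numeric check of the cap positions found no caps, so the tubes' final positions are confirmed by eye and by the placing heights.

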